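# Pin the datum straightedge to the measuring plate

### The arm

A 7-joint arm with a two-finger parallel gripper is mounted at the origin on the work surface. World frame = base frame: x ahead of the robot, y to its left, z up, the work surface at z = 0. Lengths are in m, angles in rad, forces in N, time in s.
With the tool pointing down it reaches from about 0.4 to 0.875 m from the base axis. Payload 19.3 kg.
Tool frame: the origin (TCP) lies at the very end of the fingers, on their centre line; the grasp point (between the pads) lies 19 mm behind it; z points along the fingers, y is the line along which they close (so a half turn about z gives the same grasp; the last joint's range is limited). The gripper opens to 85 mm and grips with 20 to 120 N. Pads are 22 mm wide; open, the fingers measure 114 mm over their backs; the gripper's body (76 mm by 85 mm) begins 54 mm behind the grasp point. The pads swing forward as they close: fully open they stand 13 mm farther back than shut.
Start: joints at [1.061, 0.521, -0.036, 1.599, 0.021, 1.021, -0.113], TCP at [0.266, -0.566, 0.231] pointing down, gripper open.
Joint ranges: [-2.91, 2.91], [-0.3, 2.13], [-1.5, 1.42], [0.17, 2.43], [-1.26, 4.41], [0.16, 1.93], [-2.52, 2.52]. Speed limits (rad/s): [1.89, 1.89, 2.39, 2.39, 3.01, 3.01, 3.01].

### API

Orientations are given as a rotation vector (axis times angle).
In Python, from bench import robot gives the robot as it stands.
- The arm moves only by the shell command python3 -m pendant 'ROWS' [FORCE]. ROWS is JSON, a list of rows, each an object of numbers: "fingers": the closure, from -1 (fully open) to 1 (shut); "x", "y", "z": the shift along the tool's x, y, z in m; "twist": the turn about the tool's z in degrees. In form: [{"fingers": .., "x": .., "y": .., "z": .., "twist": ..}, ...]. A call has 1 to 8 rows; each row shifts and turns the commanded pose from where the row before left it, along the tool's axes as they then stand; what a row does not reach is not made up. A row lasts 1/10 s, in which the tool goes at most 50 mm and 8.59 degrees, less where a joint would pass 70% of its speed; a pose out of reach is approached as far as the arm can. A call is refused whole if a number of a shift passes 0.05 or a number of a turn 8.59, either way. A call with a gripper value outside its range is refused whole. The fingers move at their own pace and stop on an object; FORCE is the grip in N (left out, the last holds). Time passes only in rows, so rows that do not move let the fingers close. It gives the time, the measured TCP pose, the force, the opening and the grip force at its end, in the units of the state.
- robot.get_state(): the state, without advancing time (a new reading comes with each control period).
- robot.camera(name): name is "scene" or "top"; returns the picture (420x560x3 uint8, red, green, blue); there is no depth.
- robot.calibration(name): a dict with "vfov" (degrees; the focal length in pixels is half the picture's height over the tangent of half this angle, whatever the lens; pixels are square), "cx", "cy" (the principal point, pixels), "dist" ([k1, k2, p1, p2, k3] as OpenCV has them; the pictures are not rectified), "rvec" (rotation vector, rad) and "tvec" (3), from world to camera coordinates, as OpenCV has them. Camera axes: x right, y down, z forward; pixel columns grow to the right and rows downward; lengths in m; the calibration is good to about 2 mm. A picture is of the moment at which its call begins. calibration takes no time and is no camera call.
- robot.job_done(): hands the job in; it is judged then, once.
Trained networks look in the newest picture that a camera, given by its name, has taken for a name from the list of things; names that differ only in an ending like _2 or _b are one class to them, and where a whole thing is asked for, a point or a joint stands for the part that bears it (a point fixed in the world has none). Each returns a list of dicts, best first, with "confidence" (0 to 1); they miss things now and then, are a little off and sometimes report something else, mostly with a low value. They report only what shows in the picture. A call takes as long as a camera call. They do not tell look-alikes from the thing itself.
- robot.spot_in(target, camera): "rect" ([left, top, right, bottom] as shares, 0 to 1, of the picture: columns of its width, rows of its height, round what is visible of it).
The state is a dict: "time_s": time; "joint_positions": joint angles; "joint_velocities": joint speeds; "tau": joint torques, N m; "tool_pos": TCP position; "tool_rot": TCP orientation; "ft_force": force on the tool from outside, world axes, zero at the start; "torque": the same for the moment, N m; "width": finger opening in m; "grip_force": force on a finger pad.
Only numpy, scipy, OpenCV 4.12 (cv2) and the standard library are available. Lean on these libraries where they do the work, as an engineer would, in place of code of your own. Each camera call takes 0.05 s, during which the arm holds its last target. There are 200 camera calls.

### The job

Set up the measuring plate for drawing the bronze: lay the steel straightedge flat on it, flush along its whole length against the back fence and with its end against the end stop, so that its eye lies over the hole in the plate. Then put the long T-handled pin from the wooden rack upright through the eye and fully home in the plate's hole, and let go with the straightedge still flush. Leave the other two pins in their places in the rack, and do not disturb the bronzes and other things lying about.

Things in the scene. Friction and masses are not known exactly. Their poses are not given: they have to be found in the camera images.
- jig: Fixed aluminium measuring plate, 150 (x) x 260 (y) x 40 mm high; origin under its centre. On top two dark steel strips 12 mm high: back fence, its face the plane x = +50 mm (16 mm thick, y -115 to +105), and end stop, its face the plane y = +90.5 mm (x +10 to +50). Blind hole 14 mm wide, 30 mm deep (floor at z = 10 mm) at x = +30, y = -70.
- jig_hole (a point): Centre of the mouth of the plate's hole, on the plate's top face (z = 40 mm in the plate's frame).
- rule: Loose steel straightedge, 0.35 kg: bar 40 (x) x 180 (y) x 8 mm thick with an upright grip rib along its middle, 14 mm thick (x), 70 mm long (y), z from 8 to 42 mm. Origin under its centre. 17 mm through eye at x = 0, y = -70. In place its axes match the plate's, its +x edge is at the fence, its +y end at the stop, its origin at x = 30, y = 0, z = 40 mm of the plate.
- rule_eye (a point): Centre of the straightedge's eye, at its underside.
- rule_edge_a (a point): Point on the straightedge's lower +x edge, near the eye (x = 20, y = -85, z = 0 mm in its frame).
- rule_edge_b (a point): Point on the straightedge's lower +x edge, near the other end (x = 20, y = +85, z = 0 mm in its frame).
- rack: Plywood pin rack, fixed, 220 (x) x 60 (y) x 40 mm high, with three 13.5 mm square holes 30 mm deep, 75 mm apart along x, holding three upright pins in any order. Origin at the centre of its underside. It may stand left or right of the plate, with the straightedge on the other side.
- pin: The pin to use: long loose steel T-handled pin, about 0.12 kg; round shank 12 mm thick and 90 mm long with a chamfered foot, and on top a crossbar 14 (x) x 56 (y) x 16 mm (z from 90 to 106 mm). Origin at the centre of the foot, z up the shank. It stands 30 mm deep in a rack hole, top 116 mm above the table.
- short_pin: Not to be used: T-handled pin of the same thickness and crossbar, shank only 50 mm long, top 76 mm above the table.
- knob_pin: Not to be used: pin with 12 x 90 mm shank and a round knob 28 mm across and 16 mm high on top.
- beaker: Bystander: waisted bronze beaker, 90 mm across the foot, 150 mm tall, far side left or right; origin under its centre.
- pot: Bystander: lidded bronze pot, 112 mm across, 107 mm tall, at the other far side; origin under its centre.
- sherd: Bystander: thin bent bronze sherd, 50 x 75 x 14 mm, lying on the near part of the measuring plate; origin under its centre.
- jar: Bystander: amber glass jar, 48 mm across, 70 mm tall, in front of the plate; origin under its centre.
- brush: Bystander: brush lying in front of the plate, along its own x.
- wedge: Bystander: wooden block 50 x 90 x 30 mm at the left; origin under its centre.
- engraver: Bystander: black pen-shaped engraver, 140 mm long and 22 mm thick, lying along its own x at the right; origin under its centre.
Not all that is in view belongs to the job. Leave any green look-alike of the rule alone.

How it is judged:
By the outcome, as a careful person would: the job done as asked, in the order asked, and still so for the second after the job is handed in, with the robot touching nothing.
It also fails if it takes over 64 s, if anything falls off the work surface, if the arm or the gripper's body presses on something with over 40 N, if the wrist force passes 120 N, or if a joint passes its speed limit or range.

## Working session

There is one attempt and no reset: what is moved stays moved. The work goes in short steps, Python scripts to look and compute and a shell command to move; the robot and the scene stay as the last step left them, time stands still between calls to the robot, and variables do not carry over. Pictures are saved under pics/ and viewed, at most 12 in all, crops included, and the job is handed in when it is done.

```bash
mkdir -p pics; ls; cat > h.py <<'E'
import numpy as np, cv2
from bench import robot
from scipy.spatial.transform import Rotation as R
def cal(n):
    c=robot.calibration(n); f=210/np.tan(np.radians(c['vfov'])/2)
    K=np.array([[f,0,c['cx']],[0,f,c['cy']],[0,0,1.]])
    return K,np.array(c['dist'],float),np.array(c['rvec'],float),np.array(c['tvec'],float)
def proj(P,n):
    K,d,r,t=cal(n); return cv2.projectPoints(np.array(P,float).reshape(-1,1,3),r,t,K,d)[0].reshape(-1,2)
def unproj(uv,z,n):
    K,d,r,t=cal(n); p=cv2.undistortPoints(np.array(uv,float).reshape(-1,1,2),K,d).reshape(-1,2)
    M=cv2.Rodrigues(r)[0]; D=np.c_[p,np.ones(len(p))]@M; C=-M.T@t
    z=np.broadcast_to(z,len(p)); return C+D*((z-C[2])/D[:,2])[:,None]
def snap(n,name):
    im=robot.camera(n); cv2.imwrite(f'pics/{name}.png',im[:,:,::-1]); return im
E
python3 - <<'E'
from h import *
for n in('top','scene'):
    snap(n,n+'0'); K,d,r,t=cal(n); M=cv2.Rodrigues(r)[0]; print(n,K[0,0],d,-M.T@t)
    for k in('jig','jig_hole','rule','rule_eye','rack','pin','short_pin','knob_pin'):
        print(k,[(np.round(np.array(o['rect'])*[560,420,560,420],1).tolist(),round(o['confidence'],2)) for o in robot.spot_in(k,n)[:3]])
print(robot.get_state())
E
```

```text
pics
top 517.1110158411185 [0.01865687 0.         0.         0.         0.        ] [0.29653303 0.01646755 1.72501858]
jig [([237.5, 167.6, 313.9, 221.0], 0.68), ([166.4, 201.5, 198.8, 251.0], 0.67)]
jig_hole [([242.2, 168.2, 317.9, 217.0], 0.73)]
rule [([168.1, 199.8, 204.3, 249.5], 0.78), ([157.0, 265.0, 183.8, 321.2], 0.7)]
rule_eye [([159.3, 262.1, 182.5, 322.3], 0.93), ([168.0, 200.4, 200.9, 253.0], 0.74), ([266.9, 251.1, 327.9, 263.0], 0.36)]
rack [([362.9, 177.1, 389.1, 246.2], 0.58)]
pin [([370.8, 206.7, 391.9, 212.2], 0.42)]
short_pin [([367.0, 231.8, 386.7, 236.1], 0.53)]
knob_pin [([378.3, 182.8, 385.5, 192.5], 0.44)]
scene 413.3864788757023 [-0.02531314  0.          0.          0.          0.        ] [ 0.91312436 -0.77802452  0.69589772]
jig [([258.8, 181.1, 353.6, 262.2], 0.92), ([293.4, 143.5, 346.5, 162.6], 0.61)]
jig_hole [([260.8, 180.9, 351.5, 260.1], 0.6), ([231.6, 267.1, 248.6, 301.9], 0.47)]
rule [([293.5, 143.6, 344.9, 163.5], 0.93), ([241.9, 130.3, 294.3, 146.4], 0.88), ([259.2, 184.4, 351.9, 261.7], 0.34)]
rule_eye [([241.2, 131.7, 293.6, 148.0], 0.71), ([291
[... 367 characters left out ...]
ray([ 1.06081235,  0.52138527, -0.03626717,  1.59947891,  0.02120366,
        1.0210942 , -0.11283026]), 'joint_velocities': array([ 2.18350458e-03,  8.29603130e-04, -8.87273845e-04,  7.30475912e-05,
       -1.54784327e-04, -1.00385690e-03,  1.17191553e-03]), 'tau': array([ 1.64290595e-03, -9.26827168e+01,  1.97953910e+00, -3.70243013e+01,
        1.81761081e-02,  1.66853963e-03,  8.31598896e-06]), 'tool_pos': array([ 0.26605377, -0.56555233,  0.2313079 ]), 'tool_rot': array([ 3.06595776e+00,  6.85098860e-01, -1.84445617e-05]), 'ft_force': array([-0.24036773,  0.38809272,  0.25142628]), 'torque': array([ 0.00285474, -0.00425586, -0.01289103]), 'grip_force': 0.0, 'width': 0.08547975636508656}
```

View pics/top0.png

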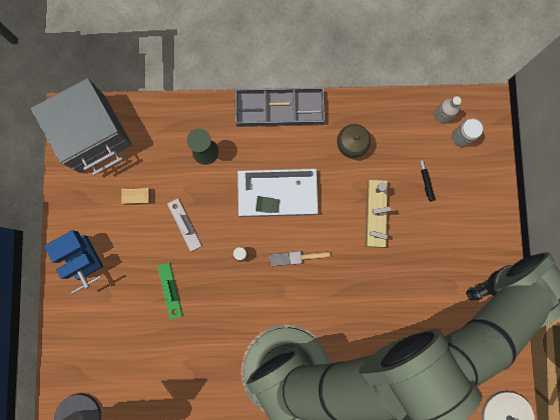

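View pics/scene0.png

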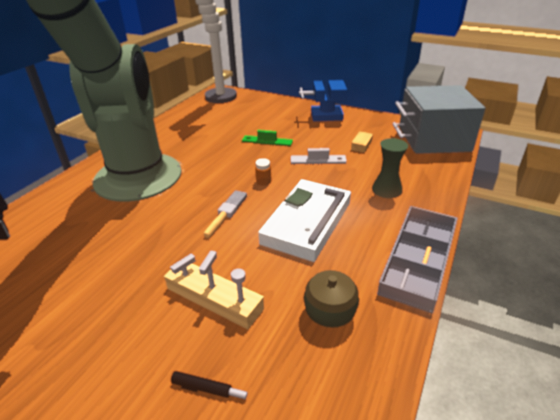

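```bash
python3 - <<'E'
import cv2
a=cv2.imread('pics/top0.png');b=cv2.imread('pics/scene0.png')
cv2.imwrite('pics/c1.png',cv2.resize(a[160:260,155:405],None,fx=3.2,fy=3.2,interpolation=cv2.INTER_CUBIC))
cv2.imwrite('pics/c2.png',cv2.resize(b[140:330,155:365],None,fx=3.15,fy=3.15,interpolation=cv2.INTER_CUBIC))
E
```

```text
(no output)
```

View pics/c1.png

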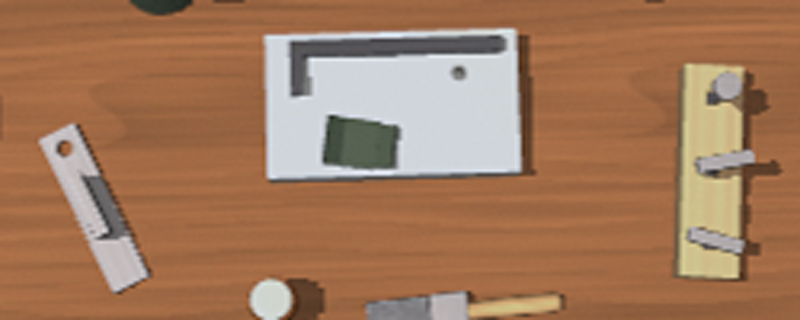

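View pics/c2.png

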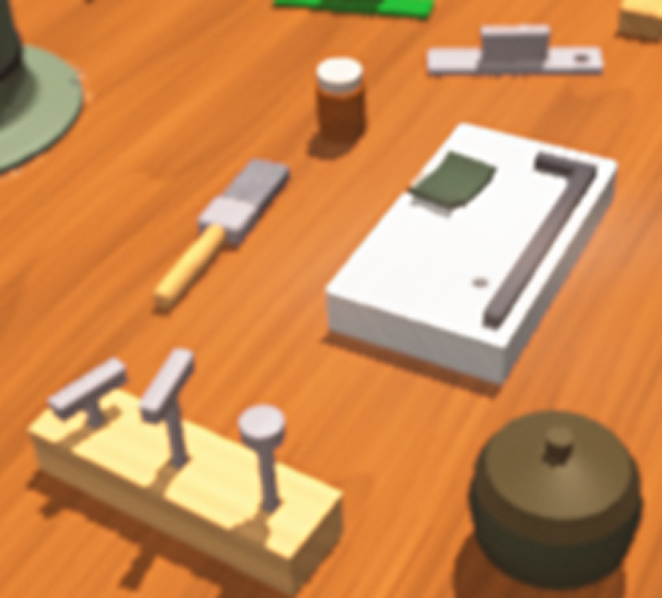

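```bash
cat > fit.py <<'E'
from h import *
from scipy.optimize import least_squares
from scipy.ndimage import map_coordinates, gaussian_filter
def box(x0,x1,y0,y1,z):
    c=[(x0,y0,z),(x1,y0,z),(x1,y1,z),(x0,y1,z)]; return [(c[i],c[(i+1)%4]) for i in range(4)]
def place(P,q): 
    c,s=np.cos(q[2]),np.sin(q[2]); P=np.asarray(P,float)
    return np.c_[q[0]+c*P[:,0]-s*P[:,1],q[1]+s*P[:,0]+c*P[:,1],P[:,2]]
def fit(segs,q,ims,rng=3.,iters=12,z0=0.):
    """refine x,y,yaw by edge search along the normals of projected model segments"""
    q=np.array(q,float); G={n:gaussian_filter(i.astype(float),(.7,.7,0)) for n,i in ims.items()}
    for it in range(iters):
        pts=[];tgt=[];nor=[];cam=[]
        for n,g in G.items():
            for a,b in segs:
                T=np.linspace(.08,.92,25)[:,None]; P=np.array(a)*(1-T)+np.array(b)*T+[0,0,z0]
                uv=proj(place(P,q),n); d=uv[-1]-uv[0]; d/=np.linalg.norm(d); m=np.array([-d[1],d[0]])
                s=np.arange(-rng,rng+.01,.25)
                L=uv[:,None]+s[None,:,None]*m
                v=np.stack([map_coordinates(g[:,:,k],[L[...,1],L[...,0]],order=1) for k in range(3)],-1)
                gr=np.linalg.norm(np.gradient(v,axis=1),axis=2); w=gr**2*np.exp(-(s/rng)**2)
                k=w.argmax(1); ok=gr.max(1)>2
                for i in np.where(ok)[0]:
                    j=slice(max(k[i]-4,0),k[i]+5); o=(w[i,j]*s[j]).sum()/w[i,j].sum()
                    pts.append(P[i]);tgt.append(uv[i]+o*m);nor.append(m);cam.append(n)
        pts,tgt,nor=map(np.array,(pts,tgt,nor)); cam=np.array(cam)
        def res(p):
            r=[]
            for n in G:
                k=cam==n; r.append(((proj(place(pts[k],p),n)-tgt[k])*nor[k]).sum(1))
            return np.concatenate(r)
        sol=least_squares(res,q,loss='soft_l1',f_scale=.4,x_scale=[.01,.01,.05]); q=sol.x
    return q,np.sqrt(np.median(res(q)**2))
JIG=box(-.075,.075,-.13,.13,.04)
RULE=box(-.02,.02,-.09,.09,.008)
RACK=box(-.11,.11,-.03,.03,.04)
BAR=box(-.007,.007,-.028,.028,.116)
E
python3 - <<'E'
from fit import *
ims={n:cv2.imread(f'pics/{n}0.png') for n in('top','scene')}
t=lambda p:np.array(p)/3.2+[155,160]
J=unproj(t([(265,36),(517,29),(521,173),(268,180)]),.04,'top')
U=unproj(t([(40,141),(76,124),(150,275),(117,292)]),.008,'top')
K=unproj(t([(684,64),(745,68),(740,278),(678,275)]),.04,'top')
B=unproj(t([(697,165),(753,155)]),.116,'top')
B2=unproj(t([(688,235),(742,246)]),.076,'top')
print('bar len',np.linalg.norm(B[0]-B[1]),np.linalg.norm(B2[0]-B2[1]))
for X in(J,U,K): print(X.mean(0),np.linalg.norm(np.roll(X,-1,0)-X,axis=1))
yaw=lambda d:np.arctan2(-d[0],d[1])  # of +y axis d
q={'jig':(JIG,[*J.mean(0)[:2],yaw(J[0]-J[1])]),'rule':(RULE,[*U.mean(0)[:2],yaw((U[2]+U[3]-U[0]-U[1]))]),
 'rack':(RACK,[*K.mean(0)[:2],yaw(K[0]-K[1])]),'bar':(BAR,[*B.mean(0)[:2],yaw(B[0]-B[1])])}
for k,(s,p) in q.items():
    print(k,'init',np.round(p,4))
    for c in(['top'],['scene'],['top','scene']): 
        r,e=fit(s,p,{n:ims[n] for n in c}); print('  ',c,np.round(r,4),round(e,2))
# check points seen by eye: eye, hole, from both cameras
s_=lambda p:np.array(p)/3.15+[155,140]
print('eye',unproj(t([(65,148)]),.008,'top'),unproj(s_([(583,58)]),.008,'scene'))
print('hole',unproj(t([(459,72)]),.04,'top'),unproj(s_([(480,282)]),.04,'scene'))
print('pin base',unproj(s_([(179,462)]),.04,'scene'))
E
```

```text
bar len 0.05616914641602144 0.054884383702924755
[0.57514018 0.01225318 0.04      ] [0.2614209  0.15064937 0.25952368 0.15027384]
[0.47874558 0.32379151 0.008     ] [0.04115468 0.17722768 0.03794339 0.17836409]
[ 0.49839317 -0.31364189  0.04      ] [0.0632797  0.21764853 0.06322049 0.21877105]
jig init [0.5751 0.0123 0.0051]
   ['top'] [ 0.5768  0.014  -0.0013] 0.21
   ['scene'] [0.5783 0.0135 0.0023] 0.42
   ['top', 'scene'] [0.5778 0.0139 0.0027] 0.34
rule init [0.4787 0.3238 2.0258]
   ['top'] [0.4808 0.3274 2.0163] 0.1
   ['scene'] [0.4802 0.3271 2.0029] 0.18
   ['top', 'scene'] [0.4807 0.3274 2.0146] 0.16
rack init [ 0.4984 -0.3136 -0.0904]
   ['top'] [ 0.5005 -0.312  -0.0729] 0.07
   ['scene'] [ 0.5011 -0.3121 -0.0692] 0.4
   ['top', 'scene'] [ 0.5007 -0.3121 -0.0701] 0.2
bar init [ 0.4992 -0.3123  0.1532]
   ['top'] [ 0.5004 -0.3097  0.14  ] 0.35Traceback (most recent call last):
  File "<stdin>", line 17, in <module>
  File "fit.py", line 17, in fit
    uv=proj(place(P,q),n); d=uv[-1]-uv[0]; d/=np.linalg.norm(d); m=np.array([-d[1],d[0]])
  File "h.py", line 9, in proj
    K,d,r,t=cal(n); return cv2.projectPoints(np.array(P,float).reshape(-1,1,3),r,t,K,d)[0].reshape(-1,2)
            ~~~^^^
  File "h.py", line 5, in cal
    c=robot.calibration(n); f=210/np.tan(np.radians(c['vfov'])/2)
ValueError: time passes only in moves, steps and waits
```

```bash
python3 -m pendant '[{"fingers":-0.1,"x":0.041,"y":-0.026},{"fingers":-0.1,"x":0.041,"y":-0.026},{"fingers":-0.1,"x":0.041,"y":-0.026},{"fingers":-0.1,"x":0.041,"y":-0.026},{"fingers":-0.1,"x":0.041,"y":-0.026},{"fingers":-0.1,"x":0.041,"y":-0.026},{"fingers":-0.1,"x":0.041,"y":-0.026},{"fingers":-0.1,"x":0.041,"y":-0.026}]' 40
python3 -m pendant '[{"fingers":-0.1,"x":0.021,"y":-0.042},{"fingers":-0.1,"x":0.021,"y":-0.042},{"fingers":-0.1,"x":0.021,"y":-0.042},{"fingers":-0.1,"x":0.021,"y":-0.042},{"fingers":-0.1,"x":0.021,"y":-0.042},{"fingers":-0.1,"x":0.021,"y":-0.042},{"fingers":-0.1,"x":0.021,"y":-0.042},{"fingers":-0.1,"x":0.021,"y":-0.042}]'
python3 -m pendant '[{"fingers":-0.1,"x":0.02,"y":-0.042},{"fingers":-0.1,"x":0.02,"y":-0.042},{"fingers":-0.1,"x":0.02,"y":-0.042},{"fingers":-0.1,"x":0.02,"y":-0.042},{"fingers":-0.1}]'
```

```text
$[0]: bad value
$[0]: bad value
$[0]: bad value
```

```bash
python3 -m pendant '[{"fingers":-0.1,"x":0.041,"y":-0.026,"z":0,"twist":0},{"fingers":-0.1,"x":0.041,"y":-0.026,"z":0,"twist":0},{"fingers":-0.1,"x":0.041,"y":-0.026,"z":0,"twist":0},{"fingers":-0.1,"x":0.041,"y":-0.026,"z":0,"twist":0},{"fingers":-0.1,"x":0.041,"y":-0.026,"z":0,"twist":0},{"fingers":-0.1,"x":0.041,"y":-0.026,"z":0,"twist":0},{"fingers":-0.1,"x":0.041,"y":-0.026,"z":0,"twist":0},{"fingers":-0.1,"x":0.041,"y":-0.026,"z":0,"twist":0}]' 40
```

```text
time_s: 1.7
tool_pos: [0.4751, -0.236, 0.2316]
tool_rot: [3.066, 0.685, 0.001]
ft_force: [1.4, -0.7, 0.0]
width: 0.047
grip_force: 0.0
```

```bash
python3 -m pendant '[{"fingers":-0.1,"x":0.021,"y":-0.042,"z":0,"twist":0},{"fingers":-0.1,"x":0.021,"y":-0.042,"z":0,"twist":0},{"fingers":-0.1,"x":0.021,"y":-0.042,"z":0,"twist":0},{"fingers":-0.1,"x":0.021,"y":-0.042,"z":0,"twist":0},{"fingers":-0.1,"x":0.021,"y":-0.042,"z":0,"twist":0},{"fingers":-0.1,"x":0.021,"y":-0.042,"z":0,"twist":0},{"fingers":-0.1,"x":0.021,"y":-0.042,"z":0,"twist":0},{"fingers":-0.1,"x":0.021,"y":-0.042,"z":0,"twist":0}]'
python3 -m pendant '[{"fingers":-0.1,"x":0.02,"y":-0.042,"z":0,"twist":0},{"fingers":-0.1,"x":0.02,"y":-0.042,"z":0,"twist":0},{"fingers":-0.1,"x":0.02,"y":-0.042,"z":0,"twist":0},{"fingers":-0.1,"x":0.02,"y":-0.042,"z":0,"twist":0},{"fingers":-0.1,"x":0,"y":0,"z":0,"twist":-8.5},{"fingers":-0.1,"x":0,"y":0,"z":0,"twist":-8.5},{"fingers":-0.1,"x":0,"y":0,"z":0,"twist":-8.5},{"fingers":-0.1,"x":0,"y":0,"z":0,"twist":-8.5}]'
python3 -m pendant '[{"fingers":-0.1,"x":0,"y":0,"z":0,"twist":-8.5},{"fingers":-0.1,"x":0,"y":0,"z":0,"twist":-8.5},{"fingers":-0.1,"x":0,"y":0,"z":0,"twist":-8.5},{"fingers":-0.1,"x":0,"y":0,"z":0,"twist":-8.5},{"fingers":-0.1,"x":0,"y":0,"z":0,"twist":-8.5},{"fingers":-0.1,"x":0,"y":0,"z":0,"twist":-8.5},{"fingers":-0.1,"x":0,"y":0,"z":0,"twist":-8.5},{"fingers":-0.1,"x":0,"y":0,"z":0,"twist":-8.5}]'
python3 -m pendant '[{"fingers":-0.1,"x":0,"y":0,"z":0,"twist":-8.5},{"fingers":-0.1,"x":0,"y":0,"z":0,"twist":-8.5},{"fingers":-0.1,"x":0,"y":0,"z":0,"twist":-8.5},{"fingers":-0.1,"x":0,"y":0,"z":0,"twist":-8.5},{"fingers":-0.1,"x":0,"y":0,"z":0,"twist":-8.5},{"fingers":-0.1,"x":0,"y":0,"z":0,"twist":-8.5},{"fingers":-0.1,"x":0,"y":0,"z":0,"twist":-8.5},{"fingers":-0.1,"x":0,"y":0,"z":0,"twist":-8.5}]'
cat >> h.py <<'E'
try:
    import json,os
    if os.path.exists('cal.json'): _C={k:[np.array(a) for a in v] for k,v in json.load(open('cal.json')).items()}
    else:
        _C={n:cal(n) for n in('top','scene')}; json.dump({k:[a.tolist() for a in v] for k,v in _C.items()},open('cal.json','w'))
    def cal(n): return _C[n]
except ImportError: pass
def where():
    s=robot.get_state(); M=R.from_rotvec(s['tool_rot']).as_matrix()
    return s['tool_pos'],M,np.degrees(np.arctan2(M[1,1],M[0,1])),s
def need(tx,ty,tz,yawy):
    """tool-frame shift (current axes) and twist to reach tcp target with tool y at angle yawy deg"""
    p,M,a,s=where(); d=M.T@(np.array([tx,ty,tz])-p); tw=-((yawy-a+180)%360-180)
    print('t',round(s['time_s'],2),'p',np.round(p,4),'ya',round(a,2),'shift',np.round(d,4),'twist',round(tw,2),'tilt',np.round(M[:2,2],4),'F',np.round(s['ft_force'],1),'w',round(s['width'],4),'j7',np.round(s['joint_positions'][6],2))
E
python3 -c "
from h import *
need(.4807,.3274,.017,115.43)"
```

```text
time_s: 2.5
tool_pos: [0.4831, 0.1397, 0.2316]
tool_rot: [3.066, 0.685, 0.001]
ft_force: [0.7, -0.3, 0.3]
width: 0.0472
grip_force: 0.0
time_s: 3.3
tool_pos: [0.4841, 0.3241, 0.2313]
tool_rot: [2.727, 1.56, 0.0]
ft_force: [-0.0, -0.5, -0.3]
width: 0.0471
grip_force: 0.0
time_s: 4.1
tool_pos: [0.4843, 0.3239, 0.2314]
tool_rot: [1.389, 2.818, 0.0]
ft_force: [0.8, 0.5, -0.5]
width: 0.0472
grip_force: 0.0
time_s: 4.9
tool_pos: [0.4843, 0.3238, 0.2313]
tool_rot: [-0.424, 3.113, -0.0]
ft_force: [0.7, 1.0, 0.0]
width: 0.047
grip_force: 0.0
t 4.9 p [0.4843 0.3238 0.2313] ya 105.53 shift [0.0025 0.0044 0.2143] twist -9.9 tilt [ 0.0001 -0.0001] F [0.7 1.  0. ] w 0.047 j7 0.65
```

```bash
python3 -m pendant '[{"fingers":-0.1,"x":0.0025,"y":0.0044,"z":0,"twist":-5},{"fingers":-0.1,"x":0,"y":0,"z":0.04,"twist":-4.9},{"fingers":-0.1,"x":0,"y":0,"z":0.04,"twist":0},{"fingers":-0.1,"x":0,"y":0,"z":0.04,"twist":0},{"fingers":-0.1,"x":0,"y":0,"z":0.04,"twist":0},{"fingers":-0.1,"x":0,"y":0,"z":0.02,"twist":0},{"fingers":-0.1,"x":0,"y":0,"z":0,"twist":0}]'
python3 - <<'E'
from h import *
need(.4807,.3274,.017,115.43)
im=snap('scene','s1'); c=im[90:200,210:390]; 
a=snap('top','t1')[180:270,130:250]
c=cv2.resize(c,(490,300),interpolation=cv2.INTER_CUBIC);a=cv2.resize(a,(400,300),interpolation=cv2.INTER_CUBIC)
cv2.imwrite('pics/m1.png',np.vstack([c,np.hstack([a,a[:,:90]*0])])[:,:,::-1])
E
```

```text
time_s: 5.6
tool_pos: [0.4797, 0.327, 0.0495]
tool_rot: [0.682, -3.064, 0.002]
ft_force: [0.4, 0.2, 0.9]
width: 0.0469
grip_force: 0.0
t 5.6 p [0.4797 0.327  0.0495] ya 115.11 shift [-0.0012  0.      0.0325] twist -0.32 tilt [-0.0027 -0.0017] F [0.4 0.2 0.9] w 0.0469 j7 0.61
```

View pics/m1.png

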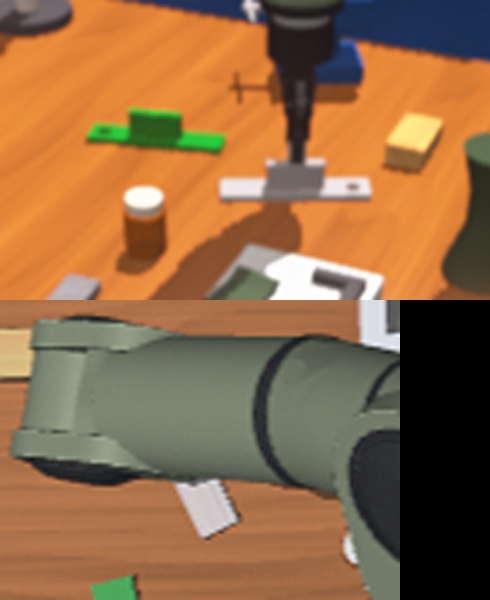

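The scene crop shows the gripper centred over the grey straightedge's rib (crop about 297,165), and the top view is blocked by the arm. Next I descend and grip.

```bash
python3 -m pendant '[{"fingers":-0.1,"x":-0.0012,"y":0,"z":0.02,"twist":-0.3},{"fingers":-0.1,"x":0,"y":0,"z":0.0125,"twist":0},{"fingers":-0.1,"x":0,"y":0,"z":0,"twist":0},{"fingers":1,"x":0,"y":0,"z":0,"twist":0},{"fingers":1,"x":0,"y":0,"z":0,"twist":0},{"fingers":1,"x":0,"y":0,"z":0,"twist":0},{"fingers":1,"x":0,"y":0,"z":0,"twist":0},{"fingers":1,"x":0,"y":0,"z":0,"twist":0}]' 80
python3 -c "
from h import *
need(.4807,.3274,.017,115.43)"
```

```text
time_s: 6.5
tool_pos: [0.4821, 0.3282, 0.0199]
tool_rot: [-0.69, 3.064, 0.0]
ft_force: [-0.3, -2.9, 9.4]
width: 0.0124
grip_force: 79.0
t 6.5 p [0.4821 0.3282 0.0199] ya 115.39 shift [ 0.0016 -0.0002  0.0029] twist -0.04 tilt [0.0011 0.0003] F [-0.3 -2.9  9.4] w 0.0124 j7 0.58
```

```bash
python3 -m pendant '[{"fingers":1,"x":0,"y":0,"z":-0.02,"twist":0},{"fingers":1,"x":0,"y":0,"z":-0.04,"twist":0},{"fingers":1,"x":0,"y":0,"z":-0.04,"twist":0},{"fingers":1,"x":0,"y":0,"z":-0.04,"twist":0},{"fingers":1,"x":0,"y":0,"z":-0.04,"twist":0},{"fingers":1,"x":0,"y":0,"z":0,"twist":8},{"fingers":1,"x":0,"y":0,"z":0,"twist":8},{"fingers":1,"x":0,"y":0,"z":0,"twist":8}]'
python3 -m pendant '[{"fingers":1,"x":0,"y":0,"z":0,"twist":8},{"fingers":1,"x":0,"y":0,"z":0,"twist":8},{"fingers":1,"x":0,"y":0,"z":0,"twist":8},{"fingers":1,"x":0,"y":0,"z":0,"twist":8},{"fingers":1,"x":0,"y":0,"z":0,"twist":8},{"fingers":1,"x":0,"y":0,"z":0,"twist":8},{"fingers":1,"x":0,"y":0,"z":0,"twist":8},{"fingers":1,"x":0,"y":0,"z":0,"twist":8}]'
python3 -m pendant '[{"fingers":1,"x":0,"y":0,"z":0,"twist":8},{"fingers":1,"x":0,"y":0,"z":0,"twist":8},{"fingers":1,"x":0,"y":0,"z":0,"twist":8},{"fingers":1,"x":0,"y":0,"z":0,"twist":3.3},{"fingers":1,"x":0,"y":0,"z":0,"twist":0}]'
python3 - <<'E'
from h import *
need(.597,.002,.1,0.1)
im=snap('scene','s2')[60:180,230:410]; a=snap('top','t2')[150:270,130:310]
cv2.imwrite('pics/m2.png',cv2.resize(np.vstack([im,a]),None,fx=2.4,fy=2.4,interpolation=cv2.INTER_CUBIC)[:,:,::-1])
E
```

```text
time_s: 7.3
tool_pos: [0.4816, 0.3278, 0.1993]
tool_rot: [-0.029, 3.141, -0.0]
ft_force: [-0.2, -0.7, -5.1]
width: 0.0125
grip_force: 79.1
time_s: 8.1
tool_pos: [0.4813, 0.328, 0.1991]
tool_rot: [-1.64, -2.68, 0.0]
ft_force: [0.2, -0.6, -4.8]
width: 0.0121
grip_force: 79.1
time_s: 8.6
tool_pos: [0.4813, 0.3281, 0.1991]
tool_rot: [2.22, 2.223, -0.0]
ft_force: [1.0, -0.2, -4.5]
width: 0.0123
grip_force: 79.1
t 8.6 p [0.4813 0.3281 0.1991] ya 0.07 shift [-0.3263  0.1153  0.0991] twist -0.03 tilt [ 0. -0.] F [ 1.  -0.2 -4.5] w 0.0123 j7 -0.99
```

View pics/m2.png

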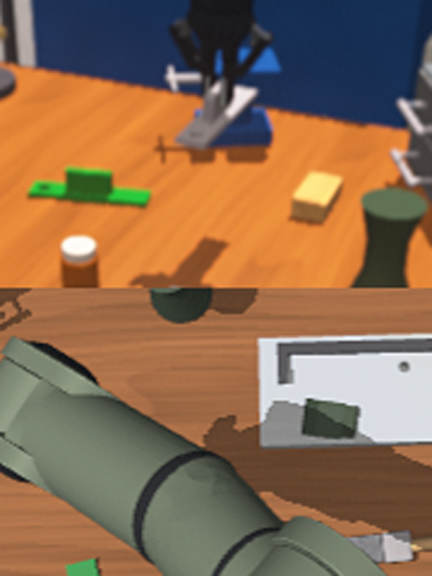

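The straightedge is held level and turned along y, seen at crop (215,115) in the scene view. Next I carry it over the plate.

```bash
python3 -m pendant '[{"fingers":1,"x":-0.0408,"y":0.0144,"z":0,"twist":0},{"fingers":1,"x":-0.0408,"y":0.0144,"z":0,"twist":0},{"fingers":1,"x":-0.0408,"y":0.0144,"z":0,"twist":0},{"fingers":1,"x":-0.0408,"y":0.0144,"z":0,"twist":0},{"fingers":1,"x":-0.0408,"y":0.0144,"z":0,"twist":0},{"fingers":1,"x":-0.0408,"y":0.0144,"z":0,"twist":0},{"fingers":1,"x":-0.0408,"y":0.0144,"z":0,"twist":0},{"fingers":1,"x":-0.0408,"y":0.0144,"z":0,"twist":0}]'
python3 -m pendant '[{"fingers":1,"x":0,"y":0,"z":0.03,"twist":0},{"fingers":1,"x":0,"y":0,"z":0.03,"twist":0},{"fingers":1,"x":0,"y":0,"z":0.03,"twist":0},{"fingers":1,"x":0,"y":0,"z":0.02,"twist":0},{"fingers":1,"x":0,"y":0,"z":0,"twist":0},{"fingers":1,"x":0,"y":0,"z":0,"twist":0}]'
python3 - <<'E'
from h import *
need(.6,.006,.062,0.1)
im=snap('scene','s3')[150:300,240:380]
cv2.imwrite('pics/m3.png',cv2.resize(im,None,fx=4,fy=4,interpolation=cv2.INTER_CUBIC)[:,:,::-1])
E
```

```text
time_s: 9.5
tool_pos: [0.5977, 0.0, 0.1989]
tool_rot: [-2.217, -2.225, -0.0]
ft_force: [1.5, -0.1, -4.0]
width: 0.0121
grip_force: 79.2
time_s: 10.1
tool_pos: [0.5976, 0.002, 0.0893]
tool_rot: [-2.218, -2.224, -0.0]
ft_force: [1.0, 0.2, -3.1]
width: 0.0125
grip_force: 79.0
t 10.1 p [0.5976 0.002  0.0893] ya 0.15 shift [0.004  0.0024 0.0273] twist 0.05 tilt [-0.0001  0.0004] F [ 1.   0.2 -3.1] w 0.0125 j7 -0.45
```

View pics/m3.png

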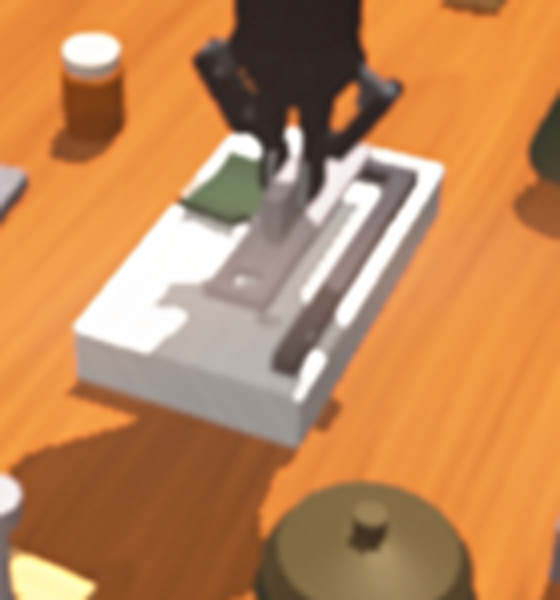

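The straightedge is held above the plate with its eye at the near end (crop 245,280) and clears the sherd. I lower it to about 2 mm above the plate.

```bash
python3 -m pendant '[{"fingers":1,"x":0,"y":0.002,"z":0.014,"twist":0},{"fingers":1,"x":0,"y":0,"z":0.012,"twist":0},{"fingers":1,"x":0,"y":0,"z":0,"twist":0},{"fingers":1,"x":0,"y":0,"z":0,"twist":0}]'
python3 - <<'E'
from fit import *
need(.6078,.0123,.060,0.1)
im={'scene':snap('scene','s4')[:,:,::-1]}
p=where()[0]
S=RULE[:1]+RULE[1:2]+RULE[3:]
print('rule scene',fit(S,[p[0],p[1]+.0016,0.002],im,z0=p[2]-.0199,rng=2.5))
print('jig scene',fit(JIG[:2]+JIG[3:],[.578,.0137,.002],im,rng=2.5))
E
```

```text
time_s: 10.55
tool_pos: [0.5992, 0.0019, 0.0624]
tool_rot: [-2.219, -2.223, 0.001]
ft_force: [-0.5, -0.6, -4.2]
width: 0.0125
grip_force: 79.0
t 10.55 p [0.5992 0.0019 0.0624] ya 0.11 shift [0.0103 0.0086 0.0024] twist 0.01 tilt [-0.0008  0.    ] F [-0.5 -0.6 -4.2] w 0.0125 j7 -0.47
rule scene (array([ 0.59933303, -0.00553224,  0.11945557]), np.float64(0.35389061121275883))
jig scene (array([ 0.57879334,  0.01402588, -0.00433491]), np.float64(0.29677526293618617))
```

```bash
python3 -m pendant '[{"fingers":1,"x":0,"y":0,"z":0.0015,"twist":0},{"fingers":1,"x":0,"y":0,"z":0.001,"twist":0},{"fingers":1,"x":0,"y":0,"z":0,"twist":0}]'
python3 -m pendant '[{"fingers":1,"x":0,"y":0.004,"z":0,"twist":0},{"fingers":1,"x":0,"y":0.002,"z":0,"twist":0},{"fingers":1,"x":0,"y":0,"z":0,"twist":0}]'
python3 -c "
from h import *
need(.6078,.0123,.060,0.1);print(where()[3]['torque'])"
```

```text
time_s: 10.9
tool_pos: [0.5995, 0.0018, 0.0604]
tool_rot: [2.22, 2.223, 0.0]
ft_force: [0.3, -0.2, -4.0]
width: 0.0123
grip_force: 79.0
time_s: 11.2
tool_pos: [0.6058, 0.0018, 0.0603]
tool_rot: [2.22, 2.223, 0.001]
ft_force: [0.2, 0.6, -4.9]
width: 0.0125
grip_force: 79.1
t 11.2 p [0.6058 0.0018 0.0603] ya 0.08 shift [0.0105 0.002  0.0003] twist -0.02 tilt [0.0003 0.0001] F [ 0.2  0.6 -4.9] w 0.0125 j7 -0.47
[-0.01750016  0.04656867 -0.0408714 ]
```

```bash
for i in 1; do python3 -m pendant '[{"fingers":1,"x":0,"y":0,"z":0.001,"twist":0},{"fingers":1,"x":0,"y":0,"z":0,"twist":0}]'; done
python3 -m pendant '[{"fingers":1,"x":0,"y":0.001,"z":0,"twist":0},{"fingers":1,"x":0,"y":0,"z":0,"twist":0}]'
python3 -m pendant '[{"fingers":1,"x":0,"y":0.001,"z":0,"twist":0},{"fingers":1,"x":0,"y":0,"z":0,"twist":0}]'
python3 -c "
from h import *
need(.6078,.0123,.060,0.1);print(where()[3]['torque'])"
```

```text
time_s: 11.4
tool_pos: [0.6056, 0.0019, 0.0599]
tool_rot: [2.219, 2.223, 0.001]
ft_force: [-3.0, -1.1, 6.8]
width: 0.0123
grip_force: 80.7
time_s: 11.6
tool_pos: [0.6057, 0.0019, 0.06]
tool_rot: [-2.219, -2.223, 0.002]
ft_force: [-11.4, 0.1, 13.8]
width: 0.0122
grip_force: 81.9
time_s: 11.8
tool_pos: [0.6058, 0.0019, 0.06]
tool_rot: [-2.218, -2.222, 0.004]
ft_force: [-17.4, -0.4, 21.9]
width: 0.0122
grip_force: 82.9
t 11.8 p [0.6058 0.0019 0.06  ] ya 0.1 shift [ 0.0104  0.002  -0.    ] twist 0.0 tilt [-0.003  -0.0009] F [-17.4  -0.4  21.9] w 0.0122 j7 -0.46
[-0.10113972  3.73029735 -0.00865527]
```

```bash

python3 -m pendant '[{"fingers":1,"x":0,"y":0,"z":-0.002,"twist":0},{"fingers":1,"x":0,"y":0,"z":0,"twist":0}]'
python3 -m pendant '[{"fingers":1,"x":0,"y":0.0,"z":-0.001,"twist":0},{"fingers":1,"x":0,"y":0,"z":0,"twist":0}]'
python3 -c "
from h import *
need(.6078,.0123,.060,0.1);print(where()[3]['torque'])"
```

```text
time_s: 12.0
tool_pos: [0.6076, 0.0019, 0.0615]
tool_rot: [2.219, 2.223, 0.001]
ft_force: [0.0, 0.7, -4.2]
width: 0.0123
grip_force: 79.1
time_s: 12.2
tool_pos: [0.6075, 0.0018, 0.0623]
tool_rot: [2.22, 2.223, 0.0]
ft_force: [-0.7, -0.5, -3.5]
width: 0.0122
grip_force: 79.1
t 12.2 p [0.6075 0.0018 0.0623] ya 0.09 shift [0.0105 0.0003 0.0023] twist -0.01 tilt [0.0001 0.0001] F [-0.7 -0.5 -3.5] w 0.0122 j7 -0.46
[0.03047023 0.0121482  0.01214415]
```

```bash

python3 -m pendant '[{"fingers":1,"x":0,"y":0.001,"z":0.001,"twist":0},{"fingers":1,"x":0,"y":0,"z":0,"twist":0}]'
python3 -m pendant '[{"fingers":1,"x":0,"y":0.001,"z":0,"twist":0},{"fingers":1,"x":0,"y":0,"z":0,"twist":0}]'
python3 -m pendant '[{"fingers":1,"x":0,"y":0.001,"z":0,"twist":0},{"fingers":1,"x":0,"y":0,"z":0,"twist":0}]'
python3 -c "
from h import *
need(.6078,.0123,.060,0.1);print(where()[3]['torque'])"
```

```text
time_s: 12.4
tool_pos: [0.6083, 0.0019, 0.061]
tool_rot: [-2.219, -2.223, 0.001]
ft_force: [-0.4, -1.0, -3.1]
width: 0.0123
grip_force: 79.2
time_s: 12.6
tool_pos: [0.6085, 0.0018, 0.061]
tool_rot: [-2.218, -2.223, 0.003]
ft_force: [-7.5, -0.3, -0.4]
width: 0.0121
grip_force: 79.8
time_s: 12.8
tool_pos: [0.6085, 0.0018, 0.0609]
tool_rot: [-2.218, -2.222, 0.005]
ft_force: [-12.7, -0.4, 5.1]
width: 0.0125
grip_force: 80.5
t 12.8 p [0.6085 0.0018 0.0609] ya 0.1 shift [ 0.0105 -0.0007  0.0009] twist 0.0 tilt [-0.0041 -0.0007] F [-12.7  -0.4   5.1] w 0.0125 j7 -0.46
[-0.01255053  2.97267138  0.07856666]
```

```bash

python3 -m pendant '[{"fingers":1,"x":0,"y":-0.0025,"z":0,"twist":0},{"fingers":1,"x":0.004,"y":0,"z":0,"twist":0},{"fingers":1,"x":0.003,"y":0,"z":0,"twist":0},{"fingers":1,"x":0,"y":0,"z":0,"twist":0}]'
python3 -m pendant '[{"fingers":1,"x":0.001,"y":0,"z":0,"twist":0},{"fingers":1,"x":0.001,"y":0,"z":0,"twist":0},{"fingers":1,"x":0,"y":0,"z":0,"twist":0}]'
python3 -m pendant '[{"fingers":1,"x":0.001,"y":0,"z":0,"twist":0},{"fingers":1,"x":0,"y":0,"z":0,"twist":0}]'
python3 -m pendant '[{"fingers":1,"x":0.001,"y":0,"z":0,"twist":0},{"fingers":1,"x":0,"y":0,"z":0,"twist":0}]'
python3 -c "
from h import *
need(.6078,.0123,.060,0.1);print(where()[3]['torque'])"
```

```text
time_s: 13.2
tool_pos: [0.6081, 0.0097, 0.0614]
tool_rot: [-2.219, -2.224, -0.001]
ft_force: [-0.5, -0.1, -4.7]
width: 0.0123
grip_force: 79.2
time_s: 13.5
tool_pos: [0.608, 0.011, 0.0613]
tool_rot: [2.22, 2.223, 0.0]
ft_force: [0.2, 0.0, -4.6]
width: 0.0122
grip_force: 79.2
time_s: 13.7
tool_pos: [0.6079, 0.012, 0.0613]
tool_rot: [-2.219, -2.223, -0.0]
ft_force: [-0.2, -0.0, -3.2]
width: 0.0125
grip_force: 79.2
time_s: 13.9
tool_pos: [0.6079, 0.0131, 0.0613]
tool_rot: [-2.219, -2.223, -0.0]
ft_force: [-1.5, 0.3, -3.2]
width: 0.0123
grip_force: 79.2
t 13.9 p [0.6079 0.0131 0.0613] ya 0.11 shift [-0.0008 -0.0001  0.0013] twist 0.01 tilt [0.     0.0001] F [-1.5  0.3 -3.2] w 0.0123 j7 -0.48
[-0.04070652 -0.02428062 -0.0181269 ]
```

```bash

python3 -m pendant '[{"fingers":1,"x":0.001,"y":0,"z":0,"twist":0},{"fingers":1,"x":0,"y":0,"z":0,"twist":0}]'
python3 -m pendant '[{"fingers":1,"x":0.001,"y":0,"z":0,"twist":0},{"fingers":1,"x":0,"y":0,"z":0,"twist":0}]'
python3 -m pendant '[{"fingers":1,"x":0.001,"y":0,"z":0,"twist":0},{"fingers":1,"x":0,"y":0,"z":0,"twist":0}]'
python3 -c "
from h import *
need(.6078,.0123,.060,0.1);print(where()[3]['torque'])"
```

```text
time_s: 14.1
tool_pos: [0.6079, 0.0131, 0.0613]
tool_rot: [2.22, 2.222, -0.001]
ft_force: [-0.4, -5.6, -3.2]
width: 0.0123
grip_force: 79.5
time_s: 14.3
tool_pos: [0.6079, 0.0132, 0.0614]
tool_rot: [2.22, 2.221, -0.002]
ft_force: [-0.9, -9.6, -1.3]
width: 0.0122
grip_force: 79.8
time_s: 14.5
tool_pos: [0.6079, 0.0132, 0.0614]
tool_rot: [2.22, 2.22, -0.004]
ft_force: [-0.7, -14.1, 1.2]
width: 0.0125
grip_force: 80.0
t 14.5 p [0.6079 0.0132 0.0614] ya -0.0 shift [-0.0009 -0.0001  0.0014] twist -0.1 tilt [-0.0003 -0.0032] F [ -0.7 -14.1   1.2] w 0.0125 j7 -0.49
[-2.8983743   0.15599202  0.13778012]
```

```bash

python3 -m pendant '[{"fingers":1,"x":-0.0015,"y":0.001,"z":0,"twist":0},{"fingers":1,"x":0,"y":0.001,"z":0,"twist":0},{"fingers":1,"x":0,"y":0,"z":0.001,"twist":0},{"fingers":1,"x":0,"y":0,"z":0.001,"twist":0},{"fingers":1,"x":0,"y":0,"z":0,"twist":0}]'
python3 -c "
from h import *
need(.6085,.0131,.060,0.1);print(where()[3]['torque'])"
```

```text
time_s: 15.0
tool_pos: [0.6084, 0.0131, 0.06]
tool_rot: [-2.22, -2.222, 0.006]
ft_force: [-16.9, -7.8, 22.1]
width: 0.0126
grip_force: 82.7
t 15.0 p [0.6084 0.0131 0.06  ] ya 0.05 shift [-0.      0.0001 -0.    ] twist -0.05 tilt [-0.0029 -0.0023] F [-16.9  -7.8  22.1] w 0.0126 j7 -0.48
[-1.55200053  3.64160127  0.1185319 ]
```

```bash

python3 -m pendant '[{"fingers":0.2,"x":0,"y":0,"z":-0.0005,"twist":0},{"fingers":0.2,"x":0,"y":0,"z":0,"twist":0},{"fingers":0.2,"x":0,"y":0,"z":0,"twist":0}]'
python3 -c "
from h import *
need(.6085,.0131,.060,0.1);print(where()[3]['torque'])"
python3 -m pendant '[{"fingers":0.2,"x":-0.001,"y":-0.002,"z":0,"twist":0},{"fingers":0.2,"x":0,"y":0,"z":-0.02,"twist":0},{"fingers":0.2,"x":0,"y":0,"z":-0.04,"twist":0},{"fingers":0.2,"x":0,"y":0,"z":-0.04,"twist":0},{"fingers":0.2,"x":0,"y":0,"z":-0.04,"twist":0}]'
```

```text
time_s: 15.3
tool_pos: [0.6102, 0.0147, 0.06]
tool_rot: [2.219, 2.223, 0.001]
ft_force: [1.1, 0.6, -0.4]
width: 0.0342
grip_force: 0.0
t 15.3 p [0.6102 0.0147 0.06  ] ya 0.11 shift [-0.0016 -0.0017 -0.    ] twist 0.01 tilt [0.0007 0.0004] F [ 1.1  0.6 -0.4] w 0.0342 j7 -0.48
[-0.0230605   0.05679407  0.02890448]
time_s: 15.8
tool_pos: [0.6076, 0.0135, 0.2013]
tool_rot: [-2.219, -2.223, -0.0]
ft_force: [0.7, 0.0, 0.6]
width: 0.034
grip_force: 0.0
```

```bash

python3 -m pendant '[{"fingers":0.1,"x":-0.046,"y":-0.015,"z":0,"twist":-4},{"fingers":0.1,"x":-0.046,"y":-0.015,"z":0,"twist":-4},{"fingers":0.1,"x":-0.046,"y":-0.015,"z":0,"twist":0},{"fingers":0.1,"x":-0.046,"y":-0.015,"z":0,"twist":0},{"fingers":0.1,"x":-0.046,"y":-0.015,"z":0,"twist":0},{"fingers":0.1,"x":-0.046,"y":-0.015,"z":0,"twist":0},{"fingers":0.1,"x":-0.046,"y":-0.015,"z":0,"twist":0},{"fingers":0.1,"x":0,"y":0,"z":0,"twist":0}]'
python3 - <<'E'
from fit import *
i0={n:cv2.imread(f'pics/{n}0.png') for n in('top','scene')}
for c in(['top'],['scene'],['top','scene']): print('bar',c,fit(BAR,[.5004,-.3105,.14],{n:i0[n] for n in c},rng=2.))
need(.5005,-.311,.089,8.)
im=snap('scene','s5'); a=snap('top','t5')
c=np.vstack([im[160:265,250:370],im[220:325,150:270]]); 
c=np.hstack([c,np.vstack([a[155:260,230:350],im[130:235,250:370]*0])])
cv2.imwrite('pics/m5.png',cv2.resize(c,None,fx=2.8,fy=2.8,interpolation=cv2.INTER_CUBIC)[:,:,::-1])
E
```

```text
time_s: 16.6
tool_pos: [0.5366, -0.3253, 0.1991]
tool_rot: [2.069, 2.363, -0.005]
ft_force: [-0.4, 0.9, -0.2]
width: 0.0386
grip_force: 0.0
bar ['top'] (array([ 0.50034544, -0.30984557,  0.13839704]), np.float64(0.2515746574515321))
bar ['scene'] (array([ 0.50080076, -0.31172086,  0.15466256]), np.float64(0.04858712458468815))
bar ['top', 'scene'] (array([ 0.50069104, -0.31130088,  0.14837877]), np.float64(0.15313387436284273))
t 16.6 p [ 0.5366 -0.3253  0.1991] ya 7.61 shift [ 0.0192 -0.0337  0.1101] twist -0.39 tilt [-0.0015 -0.0025] F [-0.4  0.9 -0.2] w 0.0386 j7 0.31
```

View pics/m5.png

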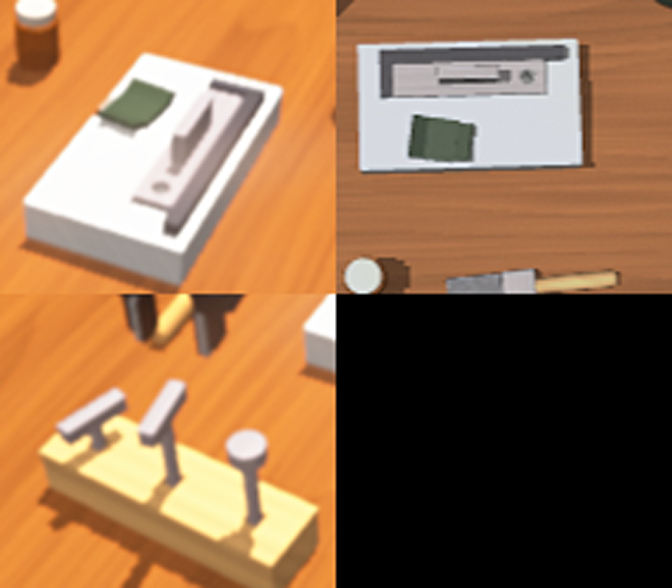

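The straightedge shows flush in the fence/stop corner, with the eye at about (525,76) in the top-view crop and the plate hole below it. The arm is beside the rack, and the long pin is the middle one. I fit the straightedge for its y position and go to the pin.

```bash

python3 -m pendant '[{"fingers":0.1,"x":0.0187,"y":-0.0334,"z":0,"twist":-0.8},{"fingers":0.1,"x":0,"y":0,"z":0,"twist":0},{"fingers":0.1,"x":0,"y":0,"z":0,"twist":0}]'
python3 - <<'E'
from fit import *
need(.5007,-.3113,.089,8.5)
i={n:cv2.imread(f'pics/{n[0]}5.png') for n in('top','scene')}
for c in(['top'],['scene'],['top','scene']):
  print('rule',c,fit(RULE[:1]+RULE[2:],[.6084,.0145,.002],{n:i[n] for n in c},z0=.04,rng=2.))
  print('jig',c,fit(JIG,[.5784,.0145,.002],{n:i[n] for n in c},rng=2.))
E
```

```text
time_s: 17.0
tool_pos: [0.504, -0.303, 0.2003]
tool_rot: [2.04, 2.388, 0.0]
ft_force: [0.2, -0.4, -0.3]
width: 0.0385
grip_force: 0.0
t 17.0 p [ 0.504  -0.303   0.2003] ya 8.99 shift [-0.0077 -0.0046  0.1113] twist 0.49 tilt [ 0.0005 -0.0002] F [ 0.2 -0.4 -0.3] w 0.0385 j7 0.32
rule ['top'] (array([0.60499828, 0.01216226, 0.00468837]), np.float64(0.33318586146632506))
jig ['top'] (array([0.57821606, 0.01404207, 0.00403172]), np.float64(0.13691188265778045))
rule ['scene'] (array([ 0.61498367,  0.01468523, -0.07942623]), np.float64(0.22868372245288876))
jig ['scene'] (array([0.57837844, 0.01324366, 0.002672  ]), np.float64(0.44207872860899167))
rule ['top', 'scene'] (array([0.60638472, 0.01351223, 0.02331402]), np.float64(0.279890180387231))
jig ['top', 'scene'] (array([0.57827086, 0.01387169, 0.00357514]), np.float64(0.2879490070714958))
```

```bash

python3 -m pendant '[{"fingers":0.1,"x":-0.0077,"y":-0.0046,"z":0.02,"twist":0.5},{"fingers":0.1,"x":0,"y":0,"z":0.035,"twist":0},{"fingers":0.1,"x":0,"y":0,"z":0.035,"twist":0},{"fingers":0.1,"x":0,"y":0,"z":0.021,"twist":0},{"fingers":0.1,"x":0,"y":0,"z":0,"twist":0},{"fingers":0.1,"x":0,"y":0,"z":0,"twist":0}]'
python3 -c "
from h import *
need(.5007,-.3113,.089,8.5)"
python3 -m pendant '[{"fingers":1,"x":0,"y":0,"z":0,"twist":0},{"fingers":1,"x":0,"y":0,"z":0,"twist":0},{"fingers":1,"x":0,"y":0,"z":0,"twist":0},{"fingers":1,"x":0,"y":0,"z":0,"twist":0},{"fingers":1,"x":0,"y":0,"z":0,"twist":0}]' 60
python3 -c "
from h import *
need(.5007,-.3113,.089,8.5);print(where()[3]['torque'])"
```

```text
time_s: 17.6
tool_pos: [0.5015, -0.3119, 0.0894]
tool_rot: [2.051, 2.379, 0.001]
ft_force: [0.1, -0.4, -0.1]
width: 0.0382
grip_force: 0.0
t 17.6 p [ 0.5015 -0.3119  0.0894] ya 8.45 shift [ 0.0007 -0.0007  0.0004] twist -0.05 tilt [0.0006 0.0002] F [ 0.1 -0.4 -0.1] w 0.0382 j7 0.25
time_s: 18.1
tool_pos: [0.5012, -0.3128, 0.0902]
tool_rot: [2.052, 2.376, 0.001]
ft_force: [-0.6, 0.7, 7.0]
width: 0.013
grip_force: 58.5
t 18.1 p [ 0.5012 -0.3128  0.0902] ya 8.39 shift [ 0.0015 -0.0003  0.0012] twist -0.11 tilt [ 0.0019 -0.0012] F [-0.6  0.7  7. ] w 0.013 j7 0.25
[0.10222439 0.139836   0.03559631]
```

```bash

python3 -m pendant '[{"fingers":1,"x":0,"y":0,"z":-0.01,"twist":0},{"fingers":1,"x":0,"y":0,"z":-0.02,"twist":0},{"fingers":1,"x":0,"y":0,"z":-0.03,"twist":0},{"fingers":1,"x":0,"y":0,"z":-0.04,"twist":0},{"fingers":1,"x":0,"y":0,"z":-0.03,"twist":0},{"fingers":1,"x":0,"y":0,"z":0,"twist":4.2},{"fingers":1,"x":0,"y":0,"z":0,"twist":4.2},{"fingers":1,"x":0,"y":0,"z":0,"twist":0}]'
python3 - <<'E'
from h import *
need(.6085,-.0568,.22,0.1)
im=snap('scene','s6');a=snap('top','t6')
c=np.vstack([im[190:310,150:330],a[150:270,260:440]])
cv2.imwrite('pics/m6.png',cv2.resize(c,None,fx=2.4,fy=2.4,interpolation=cv2.INTER_CUBIC)[:,:,::-1])
E
```

```text
time_s: 18.9
tool_pos: [0.5004, -0.3124, 0.22]
tool_rot: [2.222, 2.219, 0.0]
ft_force: [-0.1, -0.0, -1.8]
width: 0.0129
grip_force: 58.9
t 18.9 p [ 0.5004 -0.3124  0.22  ] ya -0.09 shift [ 2.558e-01  1.077e-01 -1.000e-04] twist -0.19 tilt [ 0.0009 -0.0008] F [-0.1 -0.  -1.8] w 0.0129 j7 0.21
```

View pics/m6.png

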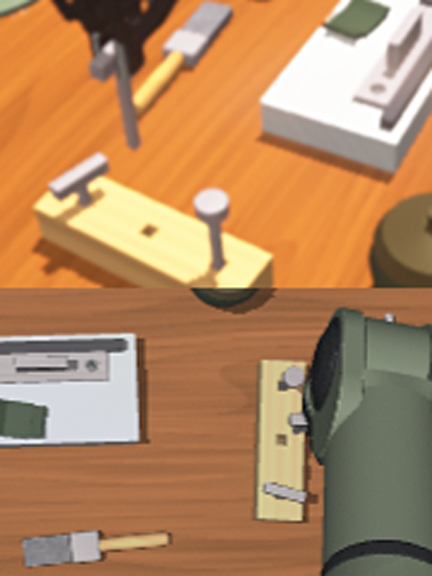

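The long pin is out and held upright, foot at crop (132,145), and the other two pins are still in the rack. I carry it over the eye.

```bash

python3 -m pendant '[{"fingers":1,"x":0.0365,"y":0.0154,"z":0,"twist":0},{"fingers":1,"x":0.0365,"y":0.0154,"z":0,"twist":0},{"fingers":1,"x":0.0365,"y":0.0154,"z":0,"twist":0},{"fingers":1,"x":0.0365,"y":0.0154,"z":0,"twist":0},{"fingers":1,"x":0.0365,"y":0.0154,"z":0,"twist":0},{"fingers":1,"x":0.0365,"y":0.0154,"z":0,"twist":0},{"fingers":1,"x":0.0365,"y":0.0154,"z":0,"twist":0},{"fingers":1,"x":0,"y":0,"z":0,"twist":0}]'
python3 -m pendant '[{"fingers":1,"x":0,"y":0,"z":0.04,"twist":0},{"fingers":1,"x":0,"y":0,"z":0.03,"twist":0},{"fingers":1,"x":0,"y":0,"z":0.01,"twist":0},{"fingers":1,"x":0,"y":0,"z":0,"twist":0},{"fingers":1,"x":0,"y":0,"z":0,"twist":0}]'
python3 - <<'E'
from h import *
need(.6085,-.0568,.132,0.1)
p=where()[0]
im=snap('scene','s7')
# shank axis: predicted pixels vs measured at several heights
from scipy.ndimage import map_coordinates,gaussian_filter
print('foot/top pred',proj([[p[0],p[1]+.001,p[2]-.08],[p[0],p[1]+.001,p[2]]],'scene').round(1), 'hole pred',proj([[.6085,-.0558,.048]],'scene').round(1))
o=np.array([280,170]); c=cv2.resize(im[170:270,280:380],None,fx=6,fy=6,interpolation=cv2.INTER_CUBIC)
cv2.imwrite('pics/m7.png',c[:,:,::-1])
E
```

```text
time_s: 19.8
tool_pos: [0.6095, -0.0505, 0.2191]
tool_rot: [-2.211, -2.23, -0.004]
ft_force: [-1.2, 0.1, -1.0]
width: 0.0131
grip_force: 58.8
time_s: 20.3
tool_pos: [0.6089, -0.057, 0.1401]
tool_rot: [2.221, 2.221, 0.002]
ft_force: [-0.6, 0.0, -0.4]
width: 0.0128
grip_force: 58.8
t 20.3 p [ 0.6089 -0.057   0.1401] ya 0.01 shift [ 0.0002 -0.0004  0.0081] twist -0.09 tilt [0.0013 0.0001] F [-0.6  0.  -0.4] w 0.0128 j7 -0.32
foot/top pred [[307.4 222.9]
 [307.9 196.1]] hole pred [[307.2 226.6]]
```

View pics/m7.png

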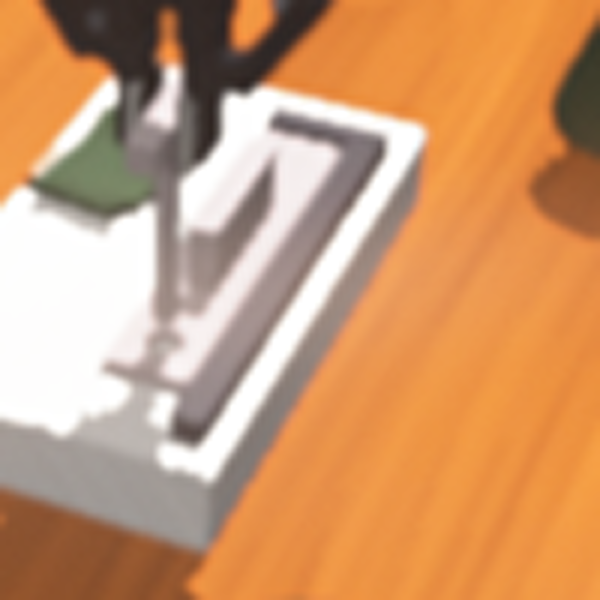

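```bash

python3 -m pendant '[{"fingers":1,"x":0,"y":-0.0004,"z":0.008,"twist":-0.1},{"fingers":1,"x":0,"y":0,"z":0.006,"twist":0},{"fingers":1,"x":0,"y":0,"z":0,"twist":0}]'
python3 -m pendant '[{"fingers":1,"x":0,"y":0,"z":0.003,"twist":0},{"fingers":1,"x":0,"y":0,"z":0.002,"twist":0},{"fingers":1,"x":0,"y":0,"z":0,"twist":0}]'
python3 -m pendant '[{"fingers":1,"x":0,"y":0,"z":0.002,"twist":0},{"fingers":1,"x":0,"y":0,"z":0.002,"twist":0},{"fingers":1,"x":0,"y":0,"z":0,"twist":0}]'
python3 -c "
from h import *
need(.6085,-.0568,.09,0.1);print(where()[3]['torque'])"
```

```text
time_s: 20.65
tool_pos: [0.6074, -0.057, 0.1241]
tool_rot: [-2.219, -2.223, 0.001]
ft_force: [-0.6, -0.6, -0.9]
width: 0.013
grip_force: 58.8
time_s: 20.95
tool_pos: [0.6077, -0.0569, 0.1195]
tool_rot: [-2.219, -2.223, 0.0]
ft_force: [0.8, -0.4, -0.8]
width: 0.0129
grip_force: 58.8
time_s: 21.25
tool_pos: [0.6078, -0.0569, 0.1155]
tool_rot: [-2.219, -2.223, 0.0]
ft_force: [0.8, -0.4, -0.7]
width: 0.0125
grip_force: 58.8
t 21.25 p [ 0.6078 -0.0569  0.1155] ya 0.1 shift [0.0001 0.0007 0.0255] twist -0.0 tilt [-0.0002  0.0001] F [ 0.8 -0.4 -0.7] w 0.0125 j7 -0.33
[ 0.05824056 -0.07954592 -0.00256851]
```

```bash

python3 -m pendant '[{"fingers":1,"x":0,"y":0.0003,"z":0.005,"twist":0},{"fingers":1,"x":0,"y":0,"z":0.005,"twist":0},{"fingers":1,"x":0,"y":0,"z":0,"twist":0}]'
python3 -m pendant '[{"fingers":1,"x":0,"y":0,"z":0.005,"twist":0},{"fingers":1,"x":0,"y":0,"z":0.005,"twist":0},{"fingers":1,"x":0,"y":0,"z":0,"twist":0}]'
python3 -m pendant '[{"fingers":1,"x":0,"y":0,"z":0.004,"twist":0},{"fingers":1,"x":0,"y":0,"z":0.001,"twist":0},{"fingers":1,"x":0,"y":0,"z":0,"twist":0}]'
python3 -c "
from h import *
need(.6085,-.0568,.09,0.1);print(where()[3]['torque'])"
```

```text
time_s: 21.55
tool_pos: [0.6078, -0.0569, 0.105]
tool_rot: [-2.219, -2.223, 0.001]
ft_force: [0.4, 0.2, -0.9]
width: 0.0126
grip_force: 58.8
time_s: 21.85
tool_pos: [0.6078, -0.0569, 0.095]
tool_rot: [-2.219, -2.223, 0.001]
ft_force: [0.8, -0.6, -1.9]
width: 0.0128
grip_force: 58.8
time_s: 22.15
tool_pos: [0.608, -0.0569, 0.0906]
tool_rot: [-2.219, -2.223, 0.0]
ft_force: [-0.0, 0.4, -0.8]
width: 0.013
grip_force: 58.9
t 22.15 p [ 0.608  -0.0569  0.0906] ya 0.1 shift [0.0001 0.0005 0.0006] twist 0.0 tilt [-0.0003  0.    ] F [-0.   0.4 -0.8] w 0.013 j7 -0.35
[-0.01059694 -0.06100686 -0.06387697]
```

```bash

python3 -m pendant '[{"fingers":1,"x":0,"y":0,"z":0.001,"twist":0},{"fingers":1,"x":0,"y":0,"z":0.0005,"twist":0},{"fingers":1,"x":0,"y":0,"z":0,"twist":0}]'
python3 -m pendant '[{"fingers":0.1,"x":0,"y":0,"z":0,"twist":0},{"fingers":0.1,"x":0,"y":0,"z":0,"twist":0},{"fingers":0.1,"x":0,"y":0,"z":0,"twist":0},{"fingers":0.1,"x":0,"y":0,"z":0,"twist":0}]'
python3 -m pendant '[{"fingers":0.1,"x":0,"y":0,"z":-0.02,"twist":0},{"fingers":0.1,"x":0,"y":0,"z":-0.04,"twist":0},{"fingers":0.1,"x":0,"y":0,"z":-0.04,"twist":0},{"fingers":0.1,"x":-0.04,"y":-0.02,"z":0,"twist":0},{"fingers":0.1,"x":-0.04,"y":-0.02,"z":0,"twist":0},{"fingers":0.1,"x":-0.04,"y":-0.02,"z":0,"twist":0},{"fingers":0.1,"x":-0.04,"y":-0.02,"z":0,"twist":0},{"fingers":0.1,"x":-0.04,"y":-0.02,"z":0,"twist":0}]'
python3 - <<'E'
from h import *
need(.6085,-.0568,.09,0.1)
im=snap('scene','s8');a=snap('top','t8')
c=np.hstack([im[150:270,250:380],a[145:265,225:355]])
cv2.imwrite('pics/m8.png',cv2.resize(c,None,fx=3,fy=3,interpolation=cv2.INTER_CUBIC)[:,:,::-1])
E
```

```text
time_s: 22.45
tool_pos: [0.6087, -0.0569, 0.0902]
tool_rot: [2.219, 2.222, 0.001]
ft_force: [-2.1, 0.1, 10.3]
width: 0.0128
grip_force: 60.5
time_s: 22.85
tool_pos: [0.6081, -0.057, 0.0892]
tool_rot: [-2.22, -2.223, 0.0]
ft_force: [0.5, -0.4, -0.5]
width: 0.0382
grip_force: 0.0
time_s: 23.65
tool_pos: [0.5074, -0.2586, 0.1894]
tool_rot: [2.219, 2.223, -0.0]
ft_force: [0.1, -0.5, -0.3]
width: 0.0381
grip_force: 0.0
t 23.65 p [ 0.5074 -0.2586  0.1894] ya 0.1 shift [0.2016 0.1014 0.0994] twist 0.0 tilt [ 0.0001 -0.0002] F [ 0.1 -0.5 -0.3] w 0.0381 j7 0.09
```

View pics/m8.png

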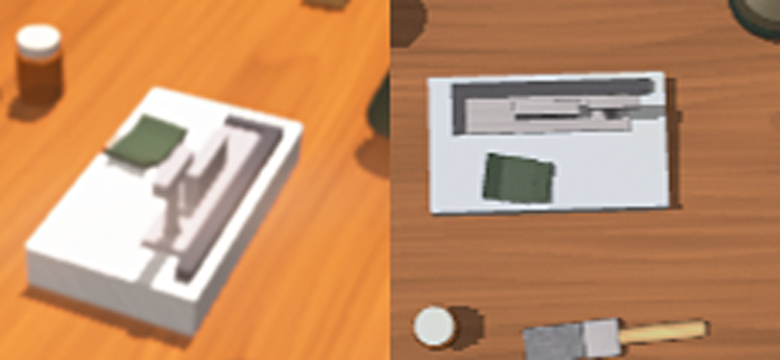

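The pin stands home in the eye and the gripper is clear. The straightedge looks flush in both views, so I check numerically for a bright gap between the fence and its edge.

```bash
python3 - <<'E'
from h import *
from scipy.ndimage import map_coordinates
g=cv2.imread('pics/t5.png').mean(2)
c,s=np.cos(.003),np.sin(.003)
for y in(-.08,-.05,0,.05,.08):
    xs=np.arange(.0,.07,.0025); P=np.c_[.5783+c*xs-s*y,.0139+s*xs+c*y,np.full(len(xs),.05)]
    uv=proj(P,'top'); print(y,map_coordinates(g,[uv[:,1],uv[:,0]],order=1).round().astype(int))
E
```

```text
-0.08 [218 220 219 159 163 182 186 182 184 186 185 188 178 171 179 188 190 188
 184 163 125  94  89  90  89  93 114 190 205]
-0.05 [219 220 223 174 148 180 182 182 184 186 168 159 155 155 154 172 188 185
 187 141  95  86  90  90  88  83 133 185 212]
0 [219 220 207 186 179 181 180 177 186 123  70  64 178 188 183 182 191 185
 182 172 103  88  88  91  89  84 130 223 228]
0.05 [219 221 224 149 154 182 185 178 180 184 186 183 182 182 181 184 185 187
 190 123  94  88  90  89  86  92 123 194 205]
0.08 [219 220 223 177 148 184 184 182 182 186 185 184 183 181 183 185 186 184
 187 147 101  89  90  89  86  82 132 186 211]
```

```bash
python3 -c "
from bench import robot
print(robot.job_done())"
```

```text
the job is handed in; nothing more can be done
None
```

The job is handed in, about 24 s into the 64 s allowed: the straightedge lies against the fence and end stop by contact force, with no gap visible from above, the long pin is fully home through its eye, and the other two pins are still in the rack.

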